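# Pile the wax cakes and hold the sprung box cover open

### The job

Stack the three wax cakes squarely into one straight pile on the bench, so that I can pop them into the wooden box while you hold it open for me. Then, before touching the slide catch behind the cover, tug the box's sliding cover by its round knob towards its open end to learn whether it is caught; if it stops short, let the cover go, push the slide catch fully across to release it, and pull again. The cover is sprung shut, so finish while still holding it wide open by its knob, with the pile standing and the spool, tape measure and pot left where they are.

Things in the scene. Friction and masses are not known exactly. Their poses are not given: they have to be found in the camera images.
- wax_a: One of three identical flat round cakes of beeswax, 38 mm across and 12 mm thick, 20 g, loose, lying flat on the bench. Origin: centre of its underside, z up.
- wax_b: The second identical wax cake, 38 mm across, 12 mm thick; origin at the centre of its underside.
- wax_c: The third identical wax cake, 38 mm across, 12 mm thick; origin at the centre of its underside. Any of the three may be the bottom, middle or top of the pile.
- box: Wooden storage box fixed to the bench, 180 mm long (its x), 100 mm wide (its y), 52 mm high. Origin: centre of its underside. Its -x end is the front (open end, roughly towards the robot), +x the back. The front two thirds are closed by an aluminium cover that slides out to -x (cover top at z = 49 mm, side rails to 53 mm); the back third is a fixed deck, 52 mm high, that carries the black slide catch.
- cover: The flat aluminium sliding cover, 122 x 86 x 5 mm, with a round black knob. Its axes are the box's axes; its origin is the box's origin when the cover is shut and moves along the box's -x as it opens. It slides 0 to 65 mm and is sprung shut with 2.4 N (shut) to 5 N (open). A tongue hidden inside the box may or may not be holding it, which nothing outside shows: if it holds, the cover moves only about 6 mm and stops hard; if not, it slides freely to 65 mm.
- cover_knob (a point): Centre of the top of the cover's round knob, which stands up from the cover: 33 mm tall (top at 82 mm above the bench), 20 mm across at the head (top 8 mm), 15 mm at the stem. When shut it is 30 mm in front (-x) of the box's origin, on the centre line.
- release_knob (a point): Centre of the top of the black ribbed slide catch on the deck: an upright block 24 mm (box x) by 14 mm (box y), 27 mm tall above the deck, top at 79.5 mm above the bench, 62 mm behind (+x of) the box's origin. It slides 16 mm towards the box's +y with about 1.2 N of friction, and stays where it is left. At rest it stands at box y = -4 mm; pushed at least 13 mm, to the stop, it draws the hidden tongue back, and the tongue stays back.
- release (a joint): Travel of the slide catch: 0 at rest, 0.016 m fully across to the box's +y (tongue drawn back).
- spool_tall: Bystander: white thread spool standing upright, 44 mm across, 60 mm tall; origin at the centre of its underside.
- measure: Bystander: round red tape measure lying flat, 51 x 66 x 19 mm; origin at the centre of its underside.
- pot: Bystander: white screw-cap pot, 55 mm across, 78 mm tall; origin at the centre of its underside.

How it is judged:
By the outcome, as a careful person would: the job done as asked, in the order asked, and still so for the second after the job is handed in, while the arm keeps its last pose, push and grip.
It also fails if it takes over 72 s, if anything falls off the work surface, if the arm or the gripper's body presses on something with over 40 N, if the wrist force passes 120 N, or if a joint passes its speed limit or range.

### The arm

A 7-joint arm with a two-finger parallel gripper is mounted at the origin on the work surface; the furniture and walls round the work are solid. World frame = base frame: x ahead of the robot, y to its left, z up, the work surface at z = 0. Lengths are in m, angles in degrees, forces in N, time in s.
With the tool pointing down it reaches from about 0.4 to 0.85 m from the base axis. Payload 10.4 kg.
Tool frame: the origin (TCP) lies between the finger pads; the fingertips stand 25 mm ahead of it and the grasp point (between the pads) lies 6 mm ahead of it; z points along the fingers, y is the line along which they close (so a half turn about z gives the same grasp; the last joint's range is limited). The gripper opens to 85 mm and grips with 20 to 120 N. Pads are 22 mm wide; open, the fingers measure 114 mm over their backs; the gripper's body (76 mm by 85 mm) begins 54 mm behind the grasp point. The pads swing forward as they close: fully open they stand 13 mm farther back than shut.
Start: joints at [-65.753, 19.034, -3.707, 83.658, 1.238, 77.344, -5.071], TCP at [0.269, 0.564, 0.256] pointing down, gripper open.
Joint ranges: [-148.97, 148.97], [-28.65, 121.19], [-84.17, 76.75], [9.2, 138.47], [-72.65, 252.65], [3.7, 117.97], [-149.18, 149.18]. Speed limits (degrees/s): [127.2, 127.2, 159.86, 159.86, 180, 180, 180].

### API

Orientations are given as [roll, pitch, yaw] about the fixed x, y, z axes, in that order (R = Rz(yaw) Ry(pitch) Rx(roll)).
In Python, from station import * gives the robot as it stands.
- The arm moves only by the tool send_rows, never from a script. Its argument "moves" is a list that holds one entry, the list of rows, each a list of 6 numbers: the shift along the tool's x, y, z in cm, then the turn, a rotation vector about the tool's x, y, z in degrees. In form: [[[dx, dy, dz, wx, wy, wz], ...]]. A call has 1 to 12 rows; each row is the pose to reach, as a shift and turn from the pose commanded when the call began, along the tool's axes at that moment; what a row does not reach only later rows make up. A row lasts 1/8 s, in which the tool goes at most 62.5 mm and 10.7 degrees, less where a joint would pass 70% of its speed; a pose out of reach is approached as far as the arm can. A call with a gripper value outside its range is refused whole. "grip" is the opening in per cent of the stroke, from 0 (shut) to 100 (fully open), set as the call begins (left out, the last holds). The fingers move at their own pace and stop on an object; "newtons" is the grip in N (left out, the last holds). Time passes only in rows, so rows that repeat a pose let the fingers close. It gives the time, the measured TCP pose, the force, the opening and the grip force at its end, in the units of the state.
- get_obs(): the state, without advancing time (a new reading comes with each control period).
- capture(name): name is "scene" or "top" or "wrist"; returns a dict with "image" (400x640x3 uint8, red, green, blue), "depth" (400x640 float32, m along the optical axis (not along the pixel's ray), 0 where there is no reading), "K" (3x3 intrinsics, pixels), "k1" (the pictures are not rectified: a ray, as slopes to the right and down, at radius r is drawn at 1 + k1 r^2 times it, then the intrinsics apply), "position" and "orientation" of the camera in the world; the wrist camera has in their place "mount" (4x4, takes a point from camera to tool coordinates, whose origin is the TCP and whose axes are the flange's). Camera axes: x right, y down, z forward; pixel columns grow to the right and rows downward; lengths in m; the calibration is good to about 2 mm. A picture is of the moment at which its call begins: read the wrist's pose just before it.
- job_done(): hands the job in; it is judged then, once.
The state is a dict: "time_s": time; "joints": joint angles; "qvel": joint speeds; "tau": joint torques, N m; "ee_pos": TCP position; "tcp_rot": TCP orientation; "wrist_force": force on the tool from outside, world axes, zero at the start; "torque": the same for the moment, N m; "finger_gap": finger opening in m; "grasp_force": force on a finger pad.
Only numpy, scipy, OpenCV 4.12 (cv2) and the standard library are available. Lean on these libraries where they do the work, as an engineer would, in place of code of your own. Each camera call takes 0.05 s, during which the arm holds its last target. There are 200 camera calls.

## Working session

There is one attempt and no reset: what is moved stays moved. The work goes in short steps, Python scripts to look and compute and a tool call to move; the robot and the scene stay as the last step left them, time stands still between calls to the robot, and variables do not carry over. Pictures are saved under pics/ and viewed, at most 10 in all, crops included, and the job is handed in when it is done.

Besides the shell and the picture viewer there is one more tool, called after "Emit:" in YAML: its name, and indented under it one key for each argument. send_rows: Moves the arm, as the interface text tells. Its arguments: {"type":"object","properties":{"moves":{"type":"array"},"grip":{"type":"number"},"newtons":{"type":"number"}},"required":["moves"]}

```bash
mkdir -p pics; cat > h.py <<'E'
from station import *
import numpy as np, cv2
from scipy.spatial.transform import Rotation as R
def cam(name):
    o=get_obs(); c=capture(name)
    if name=="wrist":
        T=np.eye(4);T[:3,:3]=rot(o["tcp_rot"]);T[:3,3]=o["ee_pos"];c["T"]=T@np.array(c["mount"])
    else:
        T=np.eye(4);T[:3,:3]=rot(c["orientation"]);T[:3,3]=c["position"];c["T"]=T
    return c
def rot(a):
    a=np.array(a,float)
    return a if a.shape==(3,3) else R.from_euler('xyz',a,degrees=True).as_matrix()
def cloud(c):
    K=np.array(c["K"]);h,w=c["depth"].shape
    v,u=np.mgrid[0:h,0:w]
    x=(u-K[0,2])/K[0,0];y=(v-K[1,2])/K[1,1]
    xd,yd=x.copy(),y.copy()
    for _ in range(8):
        s=1+c["k1"]*(x*x+y*y);x=xd/s;y=yd/s
    z=c["depth"];P=np.stack([x*z,y*z,z],-1)
    P=P@c["T"][:3,:3].T+c["T"][:3,3];P[z==0]=np.nan
    return P
def save(c,n): cv2.imwrite(f"pics/{n}.png",c["image"][:,:,::-1])
E
python3 - <<'E'
from h import *
print(get_obs())
for n in("top","scene"):
    c=cam(n);save(c,n+"0");print(n,c["position"],c["orientation"],c["K"],c["k1"])
    np.savez(f"{n}0.npz",P=cloud(c),im=c["image"])
E
```

```text
{'time_s': 0.0, 'joints': array([-65.75016641,  19.07245694,  -3.70745728,  83.70682913,
         1.23720206,  77.34179216,  -5.06905291]), 'qvel': array([-0.03856472, -0.04949669,  0.02299833, -0.00434512, -0.05258432,
       -0.10127134,  0.01707887]), 'tau': array([-1.68702854e-05, -6.25464821e+01,  4.89346089e-02, -3.91600728e+01,
        1.62083498e-02,  9.94661590e-03,  1.05291349e-05]), 'ee_pos': array([0.26936086, 0.56360127, 0.25550379]), 'tcp_rot': array([-1.79918820e+02,  3.21997884e-03,  1.54458445e+02]), 'wrist_force': array([0.06622253, 0.17367475, 0.63983975]), 'torque': array([ 0.02249018, -0.01366762,  0.00962395]), 'grasp_force': 0.0, 'finger_gap': 0.08573502374454146}
top [0.33628976 0.0707252  1.51557843] [-170.32893359   -0.64355315  -89.28323602] [[517.33243262   0.         323.89717696]
 [  0.         517.33243262 207.63826526]
 [  0.           0.           1.        ]] -0.029984685263556826
scene [-0.10336148  1.02620483  1.08861006] [-1.30254824e+02  1.34160970e-01 -1.44894036e+02] [[502.70365645   0.         323.10277772]
 [  0.         502.70365645 203.93152743]
 [  0.           0.           1.        ]] -0.10158280299098149
```

View pics/top0.png

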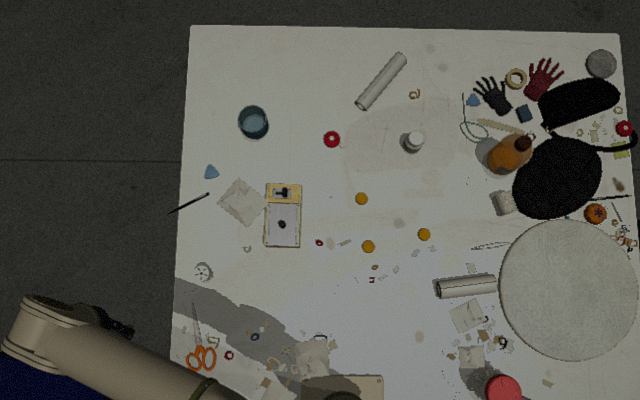

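View pics/scene0.png

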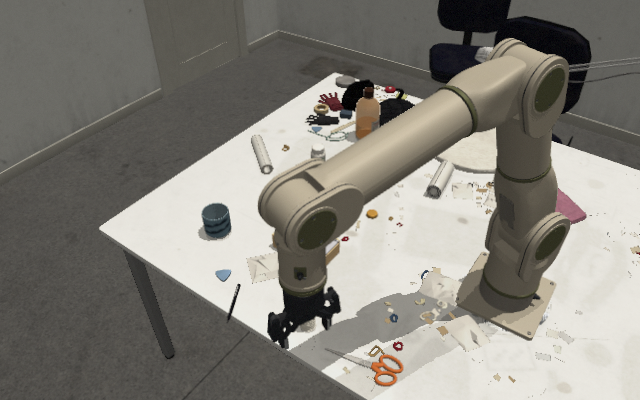

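The top view shows the box at about (283,215), with its knob at (282,225) and catch at (283,191). The wax cakes are at (362,199), (369,246) and (424,234), the pot at (412,141), the measure at (332,139), and the spool at (203,272) near the arm. I'll measure these next.

```bash
python3 - <<'E'
from h import *
d=np.load("top0.npz");P=d["P"];im=d["im"]
hsv=cv2.cvtColor(im,cv2.COLOR_RGB2HSV)
def rep(n,m):
    Q=P[m];Q=Q[~np.isnan(Q[:,0])];print(n,len(Q),Q.min(0).round(4),Q.max(0).round(4),np.median(Q,0).round(4))
for u,v in((362,199),(369,246),(424,234)):
    m=np.zeros(im.shape[:2],bool);m[v-11:v+12,u-11:u+12]=1
    k=m&(hsv[...,1]>120)&(hsv[...,0]<30);Q=P[k]
    k2=k&(P[...,2]>.008);rep("wax",k2);q=P[k2]
    print(cv2.minEnclosingCircle(q[:,:2].astype(np.float32)),q.mean(0).round(4))
# box: cloud heights
m=np.zeros(im.shape[:2],bool);m[178:255,258:308]=1
rep("knob",m&(P[...,2]>.07)&(np.mgrid[0:400,0:640][0]>212))
rep("catch",m&(P[...,2]>.065)&(np.mgrid[0:400,0:640][0]<205))
k=m&(P[...,2]>.035)&(P[...,2]<.06);rep("box",k)
r=cv2.minAreaRect(P[k][:,:2].astype(np.float32)*1000);print(r)
for n,(u,v) in dict(meas=(332,139),pot=(412,141),sp=(203,272)).items():
    m=np.zeros(im.shape[:2],bool);m[v-20:v+20,u-20:u+20]=1;rep(n,m&(P[...,2]>.012))
big=cv2.resize(im[170:270,180:450],None,fx=2.9,fy=2.9,interpolation=cv2.INTER_CUBIC);cv2.imwrite("pics/c1.png",big[:,:,::-1])
E
```

```text
wax 84 [ 0.6076 -0.0676  0.0083] [ 0.6388 -0.0376  0.0205] [ 0.6236 -0.0525  0.0117]
((0.6233941912651062, -0.05263951048254967), 0.017230680212378502) [ 0.6228 -0.0525  0.012 ]
wax 82 [ 0.4637 -0.0879  0.008 ] [ 0.4959 -0.0584  0.0193] [ 0.4809 -0.0728  0.012 ]
((0.4798145294189453, -0.07193166017532349), 0.01687140017747879) [ 0.4808 -0.0723  0.0123]
wax 77 [ 0.504  -0.2529  0.0081] [ 0.5336 -0.2203  0.0166] [ 0.5209 -0.2371  0.0112]
((0.5187429189682007, -0.23683078587055206), 0.01658852957189083) [ 0.5194 -0.2368  0.0116]
knob 39 [0.5268 0.1683 0.0754] [0.545  0.1859 0.088 ] [0.5355 0.1771 0.0805]
catch 44 [0.6153 0.1654 0.0662] [0.6406 0.177  0.0857] [0.6274 0.1712 0.0779]
box 2076 [0.4748 0.1261 0.0353] [0.6567 0.2274 0.0598] [0.5632 0.1763 0.0495]
((565.6578369140625, 176.67002868652344), (100.50816345214844, 180.83673095703125), 89.22650146484375)
meas 160 [0.78   0.0141 0.0121] [0.828  0.0625 0.0238] [0.8033 0.0384 0.0155]
pot 360 [ 0.7641 -0.2332  0.012 ] [ 0.8141 -0.178   0.0863] [ 0.7842 -0.2007  0.0706]
sp 227 [0.3679 0.3745 0.012 ] [0.4143 0.4189 0.0673] [0.3943 0.3948 0.0578]
```

View pics/c1.png

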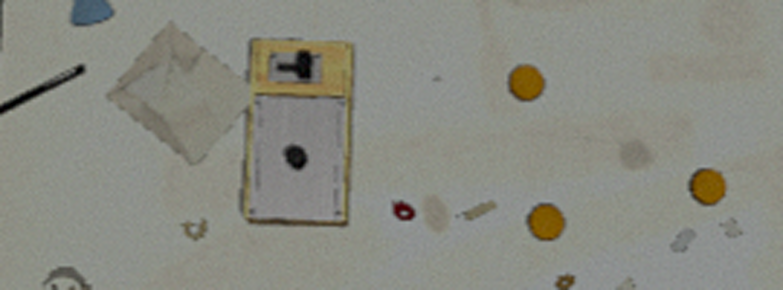

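```bash
cat >> h.py <<'E'
def go(x,y,z,yaw=90):
    o=get_obs();A=rot(o["tcp_rot"]);B=rot([180,0,yaw])
    d=A.T@(np.array([x,y,z])-o["ee_pos"])*100
    w=R.from_matrix(A.T@B).as_rotvec(degrees=True)
    print("t",round(o["time_s"],2),"pos",o["ee_pos"].round(4),"F",o["wrist_force"].round(1),"gap",round(o["finger_gap"],4),"->",d.round(2),w.round(1))
E
python3 -c "
from h import *
go(.623,-.0525,.2)"
```

```text
t 0.1 pos [0.2694 0.5636 0.2556] F [-0.1  0.2  0. ] gap 0.0856 -> [-58.47 -40.34   5.62] [-0.1  0.  64.5]
```

Emit:
send_rows:
  moves:
    - [[-3,-2,0,0,0,3],[-7.3,-5,0.6,0,0,8],[-12,-8.3,1,0,0,13.5],[-16.8,-11.6,1.5,0,0,19],[-21.7,-15,2,0,0,24],[-26.5,-18.3,2.5,0,0,29],[-31.4,-21.7,3,0,0,35],[-36.2,-25,3.5,0,0,40],[-41,-28.3,4,0,0,45],[-46,-31.7,4.4,0,0,50],[-50.7,-35,4.8,0,0,56],[-54.5,-37.6,5.2,0,0,61]]
  grip: 65
  newtons: 20

```text
time_s: 1.6
ee_pos: [0.5996, -0.0127, 0.2039]
tcp_rot: [-180.0, 0.0, 93.2]
wrist_force: [0.8, 1.0, -0.7]
finger_gap: 0.0553
grasp_force: 0.0
```

```bash
python3 -c "
from h import *
go(.623,-.0525,.18)"
```

```text
t 1.6 pos [ 0.5996 -0.0127  0.2039] F [ 0.8  1.  -0.7] gap 0.0553 -> [-4.1   2.11  2.4 ] [-0.   0.   3.2]
```

Emit:
send_rows:
  moves:
    - [[-2,1,1.2,0,0,2],[-4.1,2.1,2.4,0,0,3.2],[-4.1,2.1,2.4,0,0,3.2],[-4.1,2.1,2.4,0,0,3.2]]

```text
time_s: 2.1
ee_pos: [0.6223, -0.0491, 0.1803]
tcp_rot: [-180.0, -0.0, 90.3]
wrist_force: [-0.2, 0.9, 0.2]
finger_gap: 0.0554
grasp_force: 0.0
```

```bash
cat >> h.py <<'E'
def wax(c):
    P=cloud(c);hsv=cv2.cvtColor(c["image"],cv2.COLOR_RGB2HSV)
    m=((hsv[...,1]>110)&(hsv[...,0]<30)&(hsv[...,2]>60)).astype(np.uint8)
    n,l,s,ce=cv2.connectedComponentsWithStats(m)
    for i in range(1,n):
        if s[i,4]<300: continue
        k=(l==i);z=np.nanmedian(P[k][:,2]);q=P[k&(abs(P[...,2]-z)<.004)]
        q=q[np.isfinite(q[:,0])]
        (x,y),r=cv2.minEnclosingCircle(q[:,:2].astype(np.float32))
        print("wax px",ce[i].round(),"n",len(q),"circ",round(x,4),round(y,4),"r",round(r,4),"mean",q.mean(0).round(4))
E
python3 -c "
from h import *
c=cam('wrist');save(c,'w1');wax(c);go(.623,-.0525,.18)"
```

```text
wax px [320. 187.] n 1016 circ 0.6223 -0.0539 r 0.0179 mean [ 0.6222 -0.0534  0.0114]
wax px [177. 206.] n 937 circ 0.4798 -0.0742 r 0.0179 mean [ 0.4804 -0.0737  0.0114]
wax px [593. 321.] n 307 circ 0.956 -0.2184 r 0.0206 mean [ 0.9515 -0.2178  0.0027]
t 2.15 pos [ 0.6224 -0.0488  0.1806] F [ 0.6  0.8 -0.1] gap 0.0552 -> [-0.37  0.06  0.06] [ 0.  -0.   0.3]
```

View pics/w1.png

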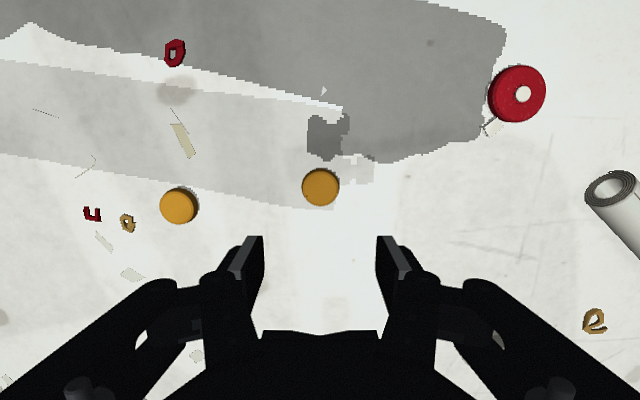

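The wrist view shows cake A at (320,187) and cake B at (178,206), and the measured positions agree with the top camera. I'm going down onto A.

Emit:
send_rows:
  moves:
    - [[-0.2,0,1.5,0,0,0.3],[-0.5,0,4.5,0,0,0.3],[-0.5,0,8,0,0,0.3],[-0.5,0,11,0,0,0.3],[-0.5,0,13.5,0,0,0.3],[-0.5,0,14.5,0,0,0.3],[-0.5,0,14.9,0,0,0.3],[-0.5,0,14.9,0,0,0.3],[-0.5,0,14.9,0,0,0.3]]

```text
time_s: 3.28
ee_pos: [0.6231, -0.055, 0.0322]
tcp_rot: [179.9, -0.0, 90.0]
wrist_force: [0.5, -0.2, -0.9]
finger_gap: 0.0555
grasp_force: 0.0
```

```bash
python3 -c "
from h import *
c=cam('wrist');save(c,'w2');go(.622,-.0537,.028)"
```

```text
t 3.33 pos [ 0.6231 -0.055   0.0321] F [-0.6  0.3  0.2] gap 0.0561 -> [ 0.13 -0.11  0.41] [ 0.1 -0.  -0. ]
```

View pics/w2.png

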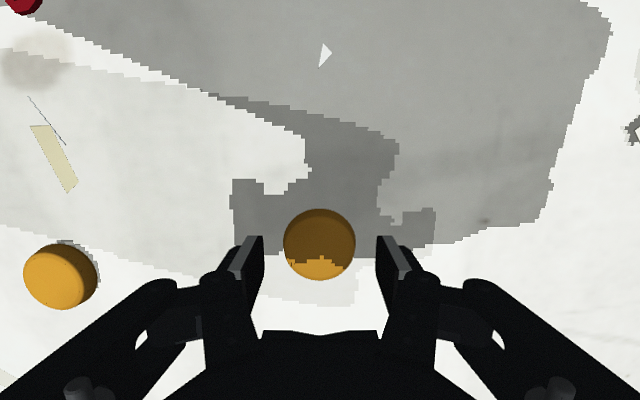

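Emit:
send_rows:
  moves:
    - [[0.1,-0.1,0.3,0,0,0],[0.1,-0.1,0.6,0,0,0],[0.1,-0.1,0.6,0,0,0]]

```text
time_s: 3.7
ee_pos: [0.6213, -0.0539, 0.0249]
tcp_rot: [-180.0, -0.0, 90.0]
wrist_force: [-0.6, -0.8, 0.5]
finger_gap: 0.0557
grasp_force: 0.0
```

Emit:
send_rows:
  moves:
    - [[0,0,0,0,0,0],[0,0,0,0,0,0],[0,0,0,0,0,0],[0,0,0,0,0,0],[0,0,0,0,0,0],[0,0,0,0,0,0]]
  grip: 25

```text
time_s: 4.45
ee_pos: [0.6218, -0.054, 0.0255]
tcp_rot: [180.0, -0.0, 90.0]
wrist_force: [1.4, -0.4, 3.3]
finger_gap: 0.034
grasp_force: 20.3
```

```bash
python3 -c "
from h import *
go(.48,-.074,.08)"
```

```text
t 4.45 pos [ 0.6218 -0.054   0.0255] F [ 1.4 -0.4  3.3] gap 0.034 -> [ -2.01 -14.18  -5.46] [ 0. -0. -0.]
```

Emit:
send_rows:
  moves:
    - [[0,0,-1,0,0,0],[0,0,-3,0,0,0],[0,0,-5,0,0,0],[0,0,-5.5,0,0,0],[0,0,-5.5,0,0,0]]

```text
time_s: 5.08
ee_pos: [0.6217, -0.0538, 0.0808]
tcp_rot: [179.9, -0.0, 90.0]
wrist_force: [-0.1, -0.2, -0.1]
finger_gap: 0.034
grasp_force: 20.0
```

```bash
python3 -c "
from h import *
c=cam('wrist');save(c,'w3');wax(c);go(.48,-.074,.08)"
```

```text
wax px [320. 251.] n 3989 circ 0.6214 -0.0535 r 0.018 mean [ 0.6213 -0.0523  0.0666]
wax px [116. 243.] n 1949 circ 0.4801 -0.0743 r 0.0181 mean [ 0.4814 -0.0732  0.0113]
wax px [ 49. 265.] n 326 circ 0.42 -0.0947 r 0.0103 mean [ 0.4215 -0.0938  0.0037]
t 5.12 pos [ 0.6213 -0.0538  0.0801] F [-0.4  0.4 -0.3] gap 0.034 -> [ -2.03 -14.13   0.02] [-0. -0. -0.]
```

View pics/w3.png

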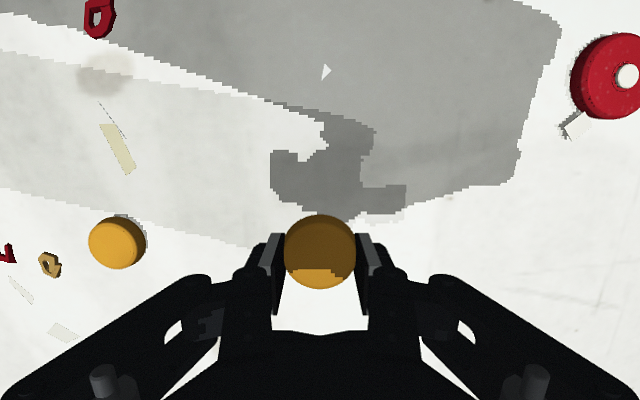

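The cake is held flat, centred at (320,251), and B is at (117,243). I'll carry it over B.

Emit:
send_rows:
  moves:
    - [[-0.2,-1.2,0,0,0,0],[-0.6,-4,0,0,0,0],[-1,-7,0,0,0,0],[-1.4,-10,0,0,0,0],[-1.8,-12.8,0,0,0,0],[-2.05,-14.15,0,0,0,0],[-2.05,-14.15,0,0,0,0],[-2.05,-14.15,1.5,0,0,0],[-2.05,-14.15,3,0,0,0],[-2.05,-14.15,3,0,0,0],[-2.05,-14.15,3,0,0,0]]

```text
time_s: 6.5
ee_pos: [0.4801, -0.0745, 0.05]
tcp_rot: [-180.0, 0.0, 90.0]
wrist_force: [0.1, 0.3, 0.4]
finger_gap: 0.0342
grasp_force: 20.1
```

```bash
python3 -c "
from h import *
c=cam('wrist');wax(c);go(.48,-.0743,.038)"
```

```text
wax px [319. 245.] n 4030 circ 0.4797 -0.0744 r 0.0181 mean [ 0.4797 -0.0729  0.0358]
wax px [220. 261.] n 533 circ 0.4204 -0.0945 r 0.0105 mean [ 0.4207 -0.0938  0.0036]
t 6.55 pos [ 0.4803 -0.0744  0.0503] F [-0.2 -0.9 -0.8] gap 0.0342 -> [ 0.01 -0.03  1.23] [ 0.  0. -0.]
```

Emit:
send_rows:
  moves:
    - [[0,0,0.7,0,0,0],[0,0,1.2,0,0,0],[0,0,1.27,0,0,0],[0,0,1.27,0,0,0],[0,0,1.27,0,0,0]]

```text
time_s: 7.18
ee_pos: [0.4801, -0.0744, 0.0376]
tcp_rot: [180.0, -0.0, 90.0]
wrist_force: [-0.3, 0.2, -0.1]
finger_gap: 0.0341
grasp_force: 20.1
```

Emit:
send_rows:
  moves:
    - [[0,0,0,0,0,0],[0,0,0,0,0,0],[0,0,0,0,0,0],[0,0,-1,0,0,0],[0,0,-4,0,0,0],[0,0,-8,0,0,0],[0,0,-12,0,0,0],[0,0,-13,0,0,0],[0,0,-13,0,0,0]]
  grip: 65

```text
time_s: 8.3
ee_pos: [0.4803, -0.0743, 0.1681]
tcp_rot: [179.9, -0.0, 90.0]
wrist_force: [-0.2, 0.8, -0.1]
finger_gap: 0.0553
grasp_force: 0.0
```

```bash
python3 -c "
from h import *
c=cam('wrist');wax(c);go(.5194,-.2368,.17)"
```

```text
wax px [319. 187.] n 1206 circ 0.4793 -0.0743 r 0.0178 mean [ 0.4795 -0.0737  0.0234]
wax px [353. 325.] n 263 circ 0.5179 -0.2343 r 0.017 mean [ 0.5166 -0.2267  0.0103]
t 8.35 pos [ 0.4797 -0.0743  0.1672] F [-0.2 -0.2 -1. ] gap 0.0555 -> [-16.25   3.98  -0.29] [-0. -0. -0.]
```

Cake A is on B. Now for C.

Emit:
send_rows:
  moves:
    - [[-1.2,0.3,0,0,0,0],[-4,1,0,0,0,0],[-7.5,1.8,0,0,0,0],[-11,2.7,0,0,0,0],[-14.5,3.5,0,0,0,0],[-16.2,3.9,0,0,0,0],[-16.2,3.9,0,0,0,0],[-16.2,3.9,0,0,0,0]]

```text
time_s: 9.35
ee_pos: [0.5186, -0.236, 0.1668]
tcp_rot: [-179.9, -0.0, 90.0]
wrist_force: [0.8, -0.0, -0.1]
finger_gap: 0.0552
grasp_force: 0.0
```

```bash
python3 -c "
from h import *
c=cam('wrist');wax(c);go(.5187,-.2375,.025)"
```

```text
wax px [268.   6.] n 303 circ 0.4799 -0.0853 r 0.0144 mean [ 0.4791 -0.0884  0.023 ]
wax px [319. 189.] n 1100 circ 0.5176 -0.2394 r 0.0179 mean [ 0.5177 -0.2387  0.0115]
t 9.4 pos [ 0.5187 -0.2356  0.1671] F [-1.3  0.9  0.2] gap 0.0559 -> [-2.000e-01  1.000e-02  1.421e+01] [-0. -0.  0.]
```

Emit:
send_rows:
  moves:
    - [[-0.2,0,1.5,0,0,0],[-0.3,-0.1,5,0,0,0],[-0.3,-0.1,9,0,0,0],[-0.3,-0.1,12,0,0,0],[-0.3,-0.1,13.6,0,0,0],[-0.3,-0.1,14.15,0,0,0],[-0.3,-0.1,14.15,0,0,0],[-0.3,-0.1,14.15,0,0,0]]

```text
time_s: 10.4
ee_pos: [0.5186, -0.2396, 0.0271]
tcp_rot: [179.9, 0.0, 90.0]
wrist_force: [-0.4, 0.4, 0.1]
finger_gap: 0.0555
grasp_force: 0.0
```

Emit:
send_rows:
  moves:
    - [[0,0,0,0,0,0],[0,0,0,0,0,0],[0,0,0,0,0,0],[0,0,0,0,0,0],[0,0,0,0,0,0],[0,0,-1,0,0,0],[0,0,-4,0,0,0],[0,0,-7,0,0,0],[0,0,-8,0,0,0],[0,0,-8,0,0,0]]
  grip: 25

```text
time_s: 11.65
ee_pos: [0.5182, -0.2393, 0.1065]
tcp_rot: [179.9, -0.0, 90.0]
wrist_force: [-0.4, -0.1, -0.1]
finger_gap: 0.035
grasp_force: 19.3
```

```bash
python3 -c "
from h import *
c=cam('wrist');wax(c);go(.48,-.0745,.105)"
```

```text
wax px [319. 250.] n 3929 circ 0.5181 -0.239 r 0.0183 mean [ 0.5176 -0.2377  0.0904]
t 11.7 pos [ 0.5177 -0.2391  0.1056] F [0.2 0.3 0.5] gap 0.0347 -> [16.46 -3.78  0.07] [-0. -0. -0.]
```

Emit:
send_rows:
  moves:
    - [[1.2,-0.3,0,0,0,0],[4,-1,0,0,0,0],[7.5,-1.8,0,0,0,0],[11,-2.6,0,0,0,0],[14.5,-3.4,0,0,0,0],[16.45,-3.8,0,0,0,0],[16.45,-3.8,0,0,0,0],[16.45,-3.8,2,0,0,0],[16.45,-3.8,4,0,0,0],[16.45,-3.8,4.3,0,0,0],[16.45,-3.8,4.3,0,0,0],[16.45,-3.8,4.3,0,0,0]]

```text
time_s: 13.2
ee_pos: [0.4805, -0.0751, 0.0637]
tcp_rot: [179.9, -0.0, 89.9]
wrist_force: [0.3, -0.8, -0.7]
finger_gap: 0.0347
grasp_force: 19.3
```

```bash
python3 -c "
from h import *
c=cam('wrist');wax(c);go(.4798,-.0745,.051)"
```

```text
wax px [319. 241.] n 3958 circ 0.4799 -0.075 r 0.0182 mean [ 0.4799 -0.0734  0.0477]
wax px [226. 251.] n 477 circ 0.4203 -0.0945 r 0.0108 mean [ 0.4207 -0.0939  0.0035]
t 13.25 pos [ 0.4805 -0.075   0.0637] F [-0.2  0.6 -0.7] gap 0.0348 -> [ 0.05 -0.07  1.27] [ 0.1 -0.  -0.1]
```

Emit:
send_rows:
  moves:
    - [[0.05,-0.03,0.7,0,0,0],[0.05,-0.03,1.1,0,0,0],[0.05,-0.03,1.22,0,0,0],[0.05,-0.03,1.22,0,0,0],[0.05,-0.03,1.22,0,0,0]]

```text
time_s: 13.88
ee_pos: [0.4799, -0.0743, 0.0509]
tcp_rot: [180.0, -0.0, 90.0]
wrist_force: [-0.1, 0.3, 2.2]
finger_gap: 0.0349
grasp_force: 23.0
```

Emit:
send_rows:
  moves:
    - [[0,0,0,0,0,0],[0,0,0,0,0,0],[0,0,0,0,0,0],[0,0,-1,0,0,0],[0,0,-4,0,0,0],[0,0,-8,0,0,0],[0,0,-10.5,0,0,0],[0,0,-11,0,0,0],[0,0,-11,0,0,0]]
  grip: 65

```text
time_s: 15.0
ee_pos: [0.4796, -0.0743, 0.1608]
tcp_rot: [180.0, -0.0, 90.0]
wrist_force: [-0.2, 0.4, -0.3]
finger_gap: 0.0552
grasp_force: 0.0
```

```bash
python3 -c "
from h import *
c=cam('wrist');wax(c);save(c,'w4');go(.5357,.1771,.17,89.2)
cv2.imwrite('pics/w4c.png',cv2.resize(c['image'][120:260,250:390,::-1],None,fx=3,fy=3))"
```

```text
wax px [319. 192.] n 1375 circ 0.4789 -0.0741 r 0.0178 mean [ 0.479  -0.0734  0.0355]
t 15.05 pos [ 0.4793 -0.0743  0.1602] F [-0.4 -0.3 -0.4] gap 0.0555 -> [25.14  5.62 -0.98] [-0.1 -0.   0.8]
```

View pics/w4c.png

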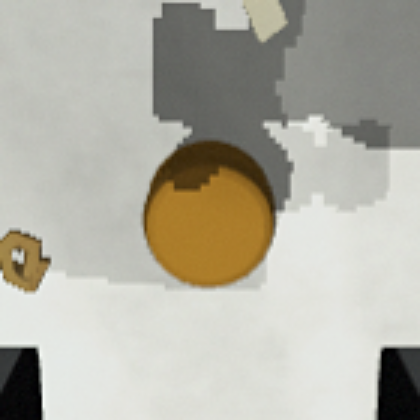

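The pile is straight and centred at crop pixel (210,214), with its top at 36 mm. Next is the knob.

Emit:
send_rows:
  moves:
    - [[1.5,0.3,-0.3,0,0,0],[5,1.1,-1,0,0,0.3],[9,2,-1.5,0,0,0.6],[13,2.9,-2,0,0,0.8],[17,3.8,-2,0,0,0.8],[21,4.7,-2,0,0,0.8],[24.3,5.4,-2,0,0,0.8],[25.1,5.6,-2,0,0,0.8],[25.1,5.6,-2,0,0,0.8],[25.1,5.6,-2,0,0,0.8]]

```text
time_s: 16.3
ee_pos: [0.5358, 0.1754, 0.1807]
tcp_rot: [-180.0, 0.0, 89.1]
wrist_force: [0.8, 0.5, -0.4]
finger_gap: 0.0554
grasp_force: 0.0
```

```bash
cat >> h.py <<'E'
def knobs(c):
    P=cloud(c);dk=c["image"].max(-1)<90
    for n,lo,hi,x0,x1 in(("knob",.076,.088,.44,.575),("catch",.073,.086,.595,.66)):
        k=(P[...,2]>lo)&(P[...,2]<hi)&(P[...,0]>x0)&(P[...,0]<x1)&(P[...,1]>.13)&(P[...,1]<.23)
        q=P[k]
        if len(q): print(n,len(q),q.min(0).round(4),q.max(0).round(4),q.mean(0).round(4))
E
python3 -c "
from h import *
c=cam('wrist');knobs(c);save(c,'w5');go(.5357,.1771,.17,89.2)"
```

```text
knob 535 [0.5236 0.1648 0.0761] [0.5432 0.1844 0.0837] [0.5335 0.1755 0.0811]
catch 571 [0.6125 0.1633 0.0731] [0.6365 0.1765 0.0814] [0.6236 0.1707 0.0786]
t 16.35 pos [0.5359 0.1754 0.1809] F [-0.8 -1.3  0.3] gap 0.0555 -> [ 0.17 -0.02  1.09] [-0.   0.  -0.1]
```

View pics/w5.png

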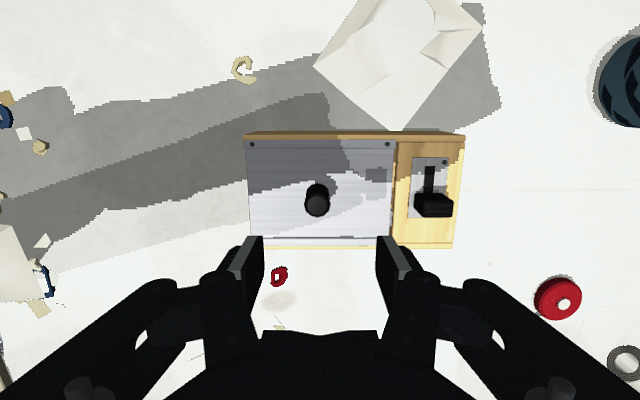

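The wrist view shows the knob at (317,200) and the catch at (433,203), with nothing in the way of the grasp. I'm going down to the knob.

Emit:
send_rows:
  moves:
    - [[0,-0.1,1.5,0,0,0],[0,-0.2,4.5,0,0,0],[0,-0.2,7.5,0,0,0],[0,-0.2,9.4,0,0,0],[0,-0.2,10,0,0,0],[0,-0.2,10.1,0,0,0],[0,-0.2,10.1,0,0,0]]

```text
time_s: 17.23
ee_pos: [0.5345, 0.1768, 0.0808]
tcp_rot: [179.9, -0.0, 89.2]
wrist_force: [0.4, 0.6, 0.3]
finger_gap: 0.0557
grasp_force: 0.0
```

Emit:
send_rows:
  moves:
    - [[0,0,0,0,0,0],[0,0,0,0,0,0],[0,0,0,0,0,0],[0,0,0,0,0,0],[0,0,0,0,0,0],[0,0,0,0,0,0],[0,0,0,0,0,0]]
  grip: 0
  newtons: 40

```text
time_s: 18.1
ee_pos: [0.5341, 0.1768, 0.0804]
tcp_rot: [180.0, -0.0, 89.2]
wrist_force: [-2.3, -0.1, 5.5]
finger_gap: 0.0175
grasp_force: 38.9
```

Emit:
send_rows:
  moves:
    - [[0,-0.2,0,0,0,0],[0,-0.4,0,0,0,0],[0,-0.6,0,0,0,0],[0,-0.8,0,0,0,0],[0,-0.9,0,0,0,0],[0,-0.9,0,0,0,0]]

```text
time_s: 18.85
ee_pos: [0.5274, 0.1768, 0.0805]
tcp_rot: [179.7, -0.1, 89.1]
wrist_force: [15.6, 2.2, -5.0]
finger_gap: 0.018
grasp_force: 39.2
```

Emit:
send_rows:
  moves:
    - [[0,-0.2,0,0,0,0],[0,-0.2,0,0,0,0]]

```text
time_s: 19.1
ee_pos: [0.5271, 0.1768, 0.0807]
tcp_rot: [179.4, -0.1, 89.1]
wrist_force: [23.9, 1.6, -12.1]
finger_gap: 0.0177
grasp_force: 39.5
```

It stops hard about 6.5 mm out, with force rising to 24 N, so the cover is caught. I'll ease it shut, let go and rise.

Emit:
send_rows:
  moves:
    - [[0,0.3,0,0,0,0],[0,0.7,0,0,0,0],[0,1.0,0,0,0,0],[0,1.1,0,0,0,0],[0,1.1,0,0,0,0]]

```text
time_s: 19.73
ee_pos: [0.534, 0.1768, 0.0804]
tcp_rot: [180.0, -0.0, 89.2]
wrist_force: [0.6, 0.3, 8.2]
finger_gap: 0.0179
grasp_force: 40.7
```

Emit:
send_rows:
  moves:
    - [[0,0,0,0,0,0],[0,0,0,0,0,0],[0,0,0,0,0,0],[0,0,-2,0,0,0],[0,0,-5,0,0,0],[0,0,-7,0,0,0],[0,0,-7,0,0,0],[0,0,-7,0,0,0]]
  grip: 60

```text
time_s: 20.72
ee_pos: [0.5334, 0.1765, 0.1489]
tcp_rot: [-179.9, 0.0, 89.2]
wrist_force: [0.4, -0.1, -0.6]
finger_gap: 0.0513
grasp_force: 0.0
```

```bash
python3 -c "
from h import *
c=cam('wrist');knobs(c);go(.625,.14,.15,89.2)"
```

```text
knob 707 [0.524  0.1645 0.076 ] [0.543  0.1846 0.0832] [0.5334 0.1758 0.0811]
catch 808 [0.6127 0.1629 0.073 ] [0.6371 0.1772 0.0814] [0.6239 0.171  0.0785]
t 20.77 pos [0.5333 0.1765 0.1487] F [ 0.3 -0.8 -0.5] gap 0.051 -> [-3.52  9.22 -0.14] [-0.1  0.  -0. ]
```

Emit:
send_rows:
  moves:
    - [[-0.5,1.5,0,0,0,0],[-1.5,4.5,0,0,0,0],[-2.8,7.5,0,0,0,0],[-3.4,9.2,0,0,0,0],[-3.5,9.2,0,0,0,0],[-3.5,9.2,1.5,0,0,0],[-3.5,9.2,4,0,0,0],[-3.5,9.2,6,0,0,0],[-3.5,9.2,6.5,0,0,0],[-3.5,9.2,6.5,0,0,0]]
  grip: 0

```text
time_s: 22.02
ee_pos: [0.6253, 0.1404, 0.0848]
tcp_rot: [-180.0, -0.0, 89.2]
wrist_force: [-0.5, -0.2, 0.8]
finger_gap: -0.0002
grasp_force: 0.0
```

```bash
python3 -c "
from h import *
c=cam('wrist');knobs(c);save(c,'w6');go(.625,.171,.084,89.2)"
```

```text
knob 1718 [0.5244 0.1646 0.076 ] [0.5439 0.1848 0.0835] [0.5356 0.1756 0.0808]
catch 2615 [0.6113 0.1457 0.073 ] [0.6386 0.1768 0.086 ] [0.6253 0.1641 0.0792]
t 22.07 pos [0.6257 0.1404 0.0854] F [ 0.1 -0.2  0.7] gap -0.0001 -> [ 3.06 -0.11  0.15] [ 0. -0. -0.]
```

View pics/w6.png

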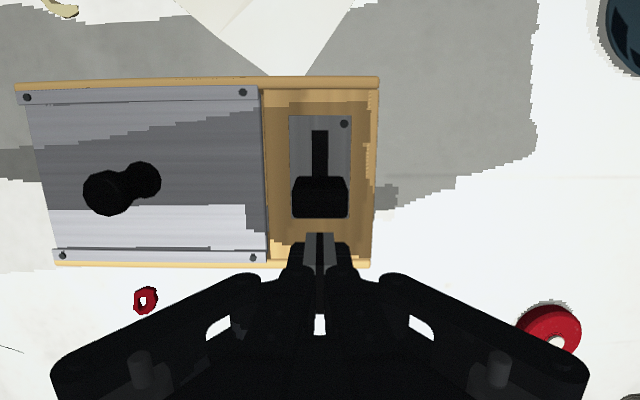

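The closed fingers at (320,245) sit squarely behind the catch at (320,197). I'm pushing towards +y.

Emit:
send_rows:
  moves:
    - [[0.3,0,0,0,0,0],[0.7,0,0,0,0,0],[1.1,0,0,0,0,0],[1.5,0,0,0,0,0],[1.9,0,0,0,0,0],[2.2,0,0,0,0,0],[2.5,0,0,0,0,0],[2.8,0,0,0,0,0],[2.8,0,0,0,0,0]]

```text
time_s: 23.2
ee_pos: [0.6259, 0.1685, 0.0849]
tcp_rot: [180.0, -0.0, 89.2]
wrist_force: [0.1, -1.2, 1.6]
finger_gap: 0.0004
grasp_force: 0.9
```

Only friction so far (1.2 N). I'll continue to the stop.

Emit:
send_rows:
  moves:
    - [[0.2,0,0,0,0,0],[0.4,0,0,0,0,0],[0.5,0,0,0,0,0],[0.5,0,0,0,0,0]]

```text
time_s: 23.7
ee_pos: [0.626, 0.1691, 0.0848]
tcp_rot: [-180.0, 0.3, 89.0]
wrist_force: [-2.1, -12.4, 5.0]
finger_gap: 0.0001
grasp_force: 6.6
```

It is hard against the stop. I'll back off, rise and return over the knob.

Emit:
send_rows:
  moves:
    - [[-0.8,0,0,0,0,0],[-2,0,0,0,0,0],[-2,0,-2,0,0,0],[-2,0,-5,0,0,0],[-2,0,-6.5,0,0,0],[-1,-2.5,-6.5,0,0,0],[0,-6,-6.5,0,0,0],[0.3,-8.6,-6.5,0,0,0],[0.3,-9.1,-6.5,0,0,0],[0.3,-9.1,-6.5,0,0,0]]
  grip: 0

```text
time_s: 24.95
ee_pos: [0.5354, 0.1778, 0.1504]
tcp_rot: [179.9, -0.0, 89.2]
wrist_force: [-0.1, -0.3, -0.6]
finger_gap: -0.0001
grasp_force: 0.0
```

Emit:
send_rows:
  moves:
    - [[0,0,0,0,0,0],[0,0,0,0,0,0],[0,0,0,0,0,0],[0,0,0,0,0,0]]
  grip: 60

```text
time_s: 25.45
ee_pos: [0.5351, 0.1775, 0.1498]
tcp_rot: [-180.0, 0.0, 89.1]
wrist_force: [-0.2, 0.1, 0.0]
finger_gap: 0.0512
grasp_force: 0.0
```

```bash
python3 -c "
from h import *
c=cam('wrist');knobs(c);go(.5345,.176,.080,89.2)"
```

```text
knob 698 [0.5238 0.1645 0.076 ] [0.5433 0.1848 0.0833] [0.5335 0.1757 0.0811]
catch 800 [0.6131 0.1792 0.073 ] [0.6375 0.1926 0.0817] [0.6241 0.1865 0.0786]
t 25.5 pos [0.535  0.1776 0.1498] F [ 0.2  0.6 -0.1] gap 0.0513 -> [-0.16 -0.05  6.98] [-0.  0. -0.]
```

The catch has moved 15.5–16 mm, so it is fully across. Gripping the knob again.

Emit:
send_rows:
  moves:
    - [[0,0,1.5,0,0,0],[-0.1,-0.1,4,0,0,0],[-0.1,-0.1,6.4,0,0,0],[-0.1,-0.1,7,0,0,0],[-0.1,-0.1,7,0,0,0]]

```text
time_s: 26.12
ee_pos: [0.5338, 0.1765, 0.0796]
tcp_rot: [-180.0, 0.0, 89.2]
wrist_force: [0.7, 0.8, -0.1]
finger_gap: 0.051
grasp_force: 0.0
```

Emit:
send_rows:
  moves:
    - [[0,0,0,0,0,0],[0,0,0,0,0,0],[0,0,0,0,0,0],[0,0,0,0,0,0],[0,0,0,0,0,0],[0,0,0,0,0,0],[0,0,0,0,0,0]]
  grip: 0
  newtons: 40

```text
time_s: 27.0
ee_pos: [0.5341, 0.1769, 0.0808]
tcp_rot: [180.0, -0.0, 89.2]
wrist_force: [-3.0, 0.1, 5.0]
finger_gap: 0.0173
grasp_force: 38.8
```

Emit:
send_rows:
  moves:
    - [[0,-0.3,0,0,0,0],[0,-0.6,0,0,0,0],[0,-1,0,0,0,0],[0,-1.3,0,0,0,0],[0,-1.3,0,0,0,0]]

```text
time_s: 27.62
ee_pos: [0.5215, 0.1771, 0.0808]
tcp_rot: [179.9, -0.1, 89.2]
wrist_force: [3.3, 0.0, 6.1]
finger_gap: 0.018
grasp_force: 39.4
```

The cover is past 12 mm at spring force only, so it is free. Pulling it wide open.

Emit:
send_rows:
  moves:
    - [[0,-0.6,0,0,0,0],[0,-1.4,0,0,0,0],[0,-2.2,0,0,0,0],[0,-3,0,0,0,0],[0,-3.8,0,0,0,0],[0,-4.4,0,0,0,0],[0,-4.8,0,0,0,0],[0,-5.1,0,0,0,0],[0,-5.3,0,0,0,0],[0,-5.3,0,0,0,0],[0,-5.3,0,0,0,0]]

```text
time_s: 29.0
ee_pos: [0.4689, 0.1778, 0.0807]
tcp_rot: [179.9, -0.1, 89.1]
wrist_force: [4.1, -0.1, 5.9]
finger_gap: 0.018
grasp_force: 39.4
```

```bash
python3 -c "
from h import *
go(.471,.1776,.08,89.2)
c=cam('top');save(c,'top1');P=cloud(c)
for n,(u,v,z) in dict(meas=(332,139,.012),pot=(412,141,.012),sp=(203,272,.012),pile=(369,246,.02)).items():
    q=P[v-20:v+20,u-20:u+20].reshape(-1,3);q=q[q[:,2]>z];print(n,len(q),q.min(0).round(4),q.max(0).round(4),np.median(q,0).round(4))
cv2.imwrite('pics/top1c.png',cv2.resize(c['image'][170:270,180:450,::-1],None,fx=2.9,fy=2.9))"
```

```text
t 29.0 pos [0.4689 0.1778 0.0807] F [ 4.1 -0.1  5.9] gap 0.018 -> [-0.02  0.21  0.07] [ 0.1 -0.1 -0.1]
meas 159 [0.781  0.008  0.0121] [0.8282 0.0625 0.0261] [0.8034 0.0383 0.0153]
pot 353 [ 0.7639 -0.2325  0.0124] [ 0.8159 -0.1776  0.0861] [ 0.7846 -0.2009  0.072 ]
sp 225 [0.3749 0.3752 0.0131] [0.4391 0.4282 0.0686] [0.3945 0.3948 0.0582]
pile 133 [ 0.4643 -0.0883  0.0204] [ 0.5007 -0.0541  0.0437] [ 0.4811 -0.0709  0.0349]
```

View pics/top1c.png

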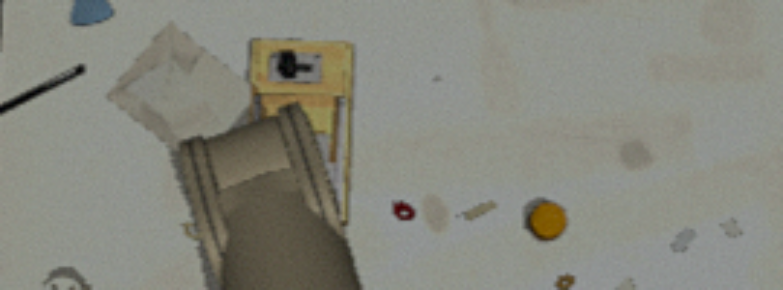

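The box is open and the pile stands at crop pixel (547,220). The bystanders read the same as at the start, and the knob has travelled 65 mm and is still held, so I'm handing in.

```bash
python3 -c "
from station import *
print(job_done())"
```

```text
the job is handed in; nothing more can be done
None
```

The three cakes stand in one straight pile. The first tug showed the cover was caught, so I let it go, pushed the catch fully across, and now hold the cover about 65 mm open by its knob; the spool, tape measure and pot have not moved.

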